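# Close the denture flask with its locking pin

### The job

Close the denture flask: square up the brass frame on the dark base block, lay the blue lid on it the same way round, and lock the pack by taking the red-handled pin out of its sloping rest and passing it straight down through the holes of lid, frame and base until its collar sits on the lid. The edges of frame and lid should run parallel to the base's, everything lying flat and let go at the end, and the other things on the bench should stay where they stand.

Things in the scene. Friction and masses are not known exactly. Their poses are not given: they have to be found in the camera images.
- flask_base: fixed dark steel block, 124 (x) x 70 (y) x 42 mm high, on a thin green foot (140 x 84 x 4 mm); origin under its centre on the bench, z up, x along its length. Its through hole, 15 mm in diameter, is 37 mm from the centre towards +x, on the centre line
- base_hole (a point): centre of the mouth of the base's hole, on the block's top face, 42 mm above the bench; axes as the base's
- frame: loose brass plate filled with white plaster with a horseshoe of teeth, 110 (x) x 56 (y) x 20 mm thick, about 0.4 kg; origin at the centre of its underside, x along its length, z up. Starts lying on the base, out of line with it. Through hole 16 mm wide, 37 mm from its centre towards its own +x end
- frame_hole (a point): centre of the mouth of the frame's hole on its top face, 20 mm above its underside
- lid: loose blue plate with a grey ribbed panel on top, 110 (x) x 56 (y) x 20 mm thick, about 0.35 kg; origin at the centre of its underside, x along its length, z up. Starts right way up, flat on the bench left or right of the base. Through hole 16 mm wide, 37 mm from its centre towards its own +x end
- lid_hole (a point): centre of the mouth of the lid's hole on its top face, 20 mm above its underside
- pin: loose steel pin with red handle, round, 118 mm long, about 0.12 kg; origin at its tip, z along it to the handle. From the tip: shaft 12 mm wide to 72 mm (tip tapers to 6 mm over 8 mm), collar 26 mm wide from 72 to 76 mm, handle 20 mm wide from 76 to 118 mm. Starts in the sloping rest, collar on its face. Fully home (collar on the lid) its tip is 32 mm below the base's top face
- pin_collar (a point): point on the pin's axis at the underside of its collar, 72 mm from the tip; axes as the pin's
- pin_rest: fixed wooden rest left or right of the base, on the side away from the lid; foot 100 (x) x 80 (y) x 8 mm; origin under the foot's centre. Holds a block 60 x 56 x 40 mm sloped 25 degrees, with a 14 mm through hole square to its sloping face: hole and pin lean 25 degrees from vertical, upper end towards the rest's own -x (roughly the robot)
- rest_mouth (a point): centre of the mouth of the rest's sloping hole, at (-20, 0, 90) mm in the rest's frame; the pin's collar lies on the face here at the start
- plaster_model: bystander: plaster dental model with teeth, 62 x 66 x 37 mm; origin under its centre
- powder_jar: bystander: low jar with a blue label, 42 mm wide, 36 mm high; origin under its centre
- wax_jar: bystander: low jar with a red cap, 46 mm wide, 34 mm high; origin under its centre
- dropper: bystander: upright small bottle, 36 mm wide, 95 mm high; origin under its centre
- mug: bystander: blue mug, 80 mm wide, 92 mm high; origin under its centre
- bur_block: bystander: wooden block with small burs, 80 x 55 x 50 mm; origin under its centre
- wax_knife: bystander: slim wax knife with dark handle, 163 mm long and 12 mm thick, lying on the bench left of the base, pointing roughly along world x; origin under its middle

How it is judged:
At the end, for the whole second after the job is handed in: Frame flat on base, lid flat on frame: holes within 6 mm of the base hole from above, within 8 degrees of the base in yaw and 3.4 of level. Pin upright within 6 degrees, tip within 6 mm of the hole axis and 28 mm or more below the base top (collar on lid within 4 mm). All at rest (z of frame in the frame of flask_base between 0.039 and 0.046 m and z of lid in the frame of flask_base between 0.059 and 0.067 m and horizontal distance between each of frame_hole, lid_hole, pin and base_hole below 0.006 m and angle between the x axis of each of frame, lid and the x axis of flask_base, either way round below 0.14 rad and angle between each of frame, lid's own z axis and vertical below 0.06 rad and z of pin in the frame of base_hole below -0.028 m and angle between pin's own z axis and vertical below 0.1 rad and linear speed of each of frame, lid, pin below 0.02 m/s); the robot touches nothing.
It fails at once if a bystander is moved by more than 30 mm (distance of any of plaster_model, powder_jar, wax_jar, dropper, mug, bur_block, wax_knife from where it was at the start of the episode above 0.03 m).
It also fails if it takes over 72 s, if anything falls off the work surface, if the arm or the gripper's body presses on something with over 40 N, if the wrist force passes 120 N, or if a joint passes its speed limit or range.

### The arm

A 7-joint arm with a two-finger parallel gripper is mounted at the origin on the work surface. World frame = base frame: x ahead of the robot, y to its left, z up, the work surface at z = 0. Lengths are in m, angles in rad, forces in N, time in s.
With the tool pointing down it reaches from about 0.425 to 1.025 m from the base axis. Payload 9.4 kg.
Tool frame: the origin (TCP) lies where the fingers leave the gripper's body, on its centre line; the fingertips stand 73 mm ahead of it and the grasp point (between the pads) lies 54 mm ahead of it (robot.grip_depth is the distance from the TCP to the grasp point, in m); z points along the fingers, y is the line along which they close (so a half turn about z gives the same grasp; the last joint's range is limited). The gripper opens to 85 mm and grips with 20 to 120 N. Pads are 22 mm wide; open, the fingers measure 114 mm over their backs; the gripper's body (76 mm by 85 mm) begins 54 mm behind the grasp point. The pads swing forward as they close: fully open they stand 13 mm farther back than shut.
Start: joints at [-1.221, 0.599, -0.003, 1.599, 0.002, 0.943, -0.08], TCP at [0.3, 0.66, 0.304] pointing down, gripper open.
Joint ranges: [-2.57, 2.57], [-0.35, 1.97], [-1.29, 1.29], [0.11, 2.56], [-1.05, 4.19], [0.11, 1.86], [-2.63, 2.63]. Speed limits (rad/s): [2.22, 2.22, 3.01, 3.01, 3.14, 3.14, 3.14].

### API

Orientations are given as a unit quaternion [w, x, y, z].
In Python, from bench import status, vision, robot, spotter gives the robot as it stands.
- The arm moves only by the shell command python3 -m handwheel 'ROWS' [FORCE]. ROWS is JSON, a list of rows, each a list of 7 numbers: the opening, from 0 (shut) to 1 (fully open), then the shift along the tool's x, y, z normalised to -1 to 1, where 1 is 0.25 m, then the turn, a rotation vector about the tool's x, y, z normalised to -1 to 1, where 1 is 1.5 rad. In form: [[claw, dx, dy, dz, ax, ay, az], ...]. A call has 1 to 12 rows; each row is the pose to reach, as a shift and turn from the pose commanded when the call began, along the tool's axes at that moment; what a row does not reach only later rows make up. A row lasts 1/8 s, in which the tool goes at most 62.5 mm and 10.7 degrees, less where a joint would pass 70% of its speed; a pose out of reach is approached as far as the arm can. A call with a number of a shift or a turn outside -1 to 1 is refused whole. A call with a gripper value outside its range is refused whole. The fingers move at their own pace and stop on an object; FORCE is the grip in N (left out, the last holds). Time passes only in rows, so rows that repeat a pose let the fingers close. It gives the time, the measured TCP pose, the force, the opening and the grip force at its end, in the units of the state.
- status.get_obs(): the state, without advancing time (a new reading comes with each control period).
- vision.camera(name): name is "scene" or "top" or "wrist"; returns a dict with "img" (420x560x3 uint8, red, green, blue), "intrinsics" (3x3 intrinsics, pixels), "world_from_camera" (4x4, takes a point from camera to world coordinates); the wrist camera has in their place "mount" (4x4, takes a point from camera to tool coordinates, whose origin is the TCP and whose axes are the flange's). Camera axes: x right, y down, z forward; pixel columns grow to the right and rows downward; lengths in m; the calibration is good to about 2 mm. A picture is of the moment at which its call begins: read the wrist's pose just before it. There is no depth.
- robot.close_job(): hands the job in; it is judged then, once.
Trained networks look in the newest picture that a camera, given by its name, has taken for a name from the list of things; names that differ only in an ending like _2 or _b are one class to them, and where a whole thing is asked for, a point or a joint stands for the part that bears it (a point fixed in the world has none). Each returns a list of dicts, best first, with "confidence" (0 to 1); they miss things now and then, are a little off and sometimes report something else, mostly with a low value. They report only what shows in the picture. A call takes as long as a camera call.
- spotter.look_for(camera, label): "pixel" ([column, row] in pixels, amid what is visible of it).
The state is a dict: "t": time; "qpos": joint angles; "qd": joint speeds; "joint_efforts": joint torques, N m; "tcp_pos": TCP position; "tcp_rot": TCP orientation; "ft_force": force on the tool from outside, world axes, zero at the start; "torque": the same for the moment, N m; "opening": finger opening in m; "grasp_force": force on a finger pad.
Only numpy, scipy, OpenCV 4.12 (cv2) and the standard library are available. Lean on these libraries where they do the work, as an engineer would, in place of code of your own. Each camera call takes 0.05 s, during which the arm holds its last target. There are 200 camera calls.

## Working session

There is one attempt and no reset: what is moved stays moved. The work goes in short steps, Python scripts to look and compute and a shell command to move; the robot and the scene stay as the last step left them, time stands still between calls to the robot, and variables do not carry over. Pictures are saved under pics/ and viewed, at most 13 in all, crops included, and the job is handed in when it is done.

```bash
ls; mkdir -p pics; cat > h.py <<'E'
import numpy as np,cv2
from bench import status,vision,robot,spotter
from scipy.spatial.transform import Rotation as R
def quat(q): return R.from_quat([q[1],q[2],q[3],q[0]])
def cam(n):
    o=status.get_obs(); c=vision.camera(n); K=np.array(c["intrinsics"])
    if n=="wrist":
        T=np.eye(4);T[:3,:3]=quat(o["tcp_rot"]).as_matrix();T[:3,3]=o["tcp_pos"];T=T@np.array(c["mount"])
    else: T=np.array(c["world_from_camera"])
    return c["img"],K,T
def ray(K,T,p,z):
    d=T[:3,:3]@np.linalg.solve(K,[p[0],p[1],1]);return T[:3,3]+d*(z-T[2,3])/d[2]
def proj(K,T,P):
    q=T[:3,:3].T@(np.asarray(P)-T[:3,3]);q=K@q;return q[:2]/q[2]
def save(n,img): cv2.imwrite("pics/"+n,cv2.cvtColor(img,cv2.COLOR_RGB2BGR))
E
python3 - <<'E'
from h import *
o=status.get_obs();print(o)
for n in("top","scene"):
    img,K,T=cam(n);save(n+"0.png",img);print(n,K.tolist(),T.round(4).tolist())
    for l,z in dict(flask_base=.04,base_hole=.042,frame=.06,frame_hole=.062,lid=.02,lid_hole=.02,pin=.1,pin_collar=.09,pin_rest=.05,rest_mouth=.09,wax_knife=.01,dropper=.05,mug=.05,plaster_model=.03,powder_jar=.03,wax_jar=.03,bur_block=.04).items():
        for d in spotter.look_for(n,l)[:2]: print(n,l,np.round(d["pixel"],1),round(d["confidence"],2),ray(K,T,d["pixel"],z).round(3))
E
```

```text
pics
{'t': 0.0, 'qpos': array([-1.22070468,  0.60018131, -0.00256416,  1.60013504,  0.00177196,
        0.9428866 , -0.07982518]), 'qd': array([0.00151389, 0.00033215, 0.00036347, 0.0006143 , 0.00161241,
       0.00187234, 0.00043734]), 'joint_efforts': array([ 2.24787647e-03, -7.76472902e+01,  1.56580668e+00, -2.58009553e+01,
        1.22148794e-02,  8.85670306e-03, -1.49250877e-05]), 'tcp_pos': array([0.29995634, 0.65964503, 0.30297412]), 'tcp_rot': array([-1.14948030e-04,  2.11763176e-01,  9.77320680e-01, -7.95780812e-04]), 'ft_force': array([ 0.69676431, -0.0522615 , -0.12323905]), 'torque': array([-0.0077424 , -0.00402036,  0.00685628]), 'grasp_force': 0.0, 'opening': 0.08503578004665736}
top [[543.50793283022, 0.0, 276.36924054818553], [0.0, 543.50793283022, 205.4307133681856], [0.0, 0.0, 1.0]] [[-0.0232, -0.998, 0.0596, 0.5236], [-0.9997, 0.0229, -0.0059, -0.0101], [0.0045, -0.0597, -0.9982, 1.4903], [0.0, 0.0, 0.0, 1.0]]
top flask_base [268.  210.8] 0.79 [0.596 0.004 0.04 ]
top flask_base [427.8 185.6] 0.54 [ 0.654 -0.426  0.04 ]
top base_hole [267.2 207.6] 0.9 [0.605 0.006 0
[... 1616 characters left out ...]
8] 0.85 [0.611 0.259 0.02 ]
scene pin [161.4 228.5] 0.53 [ 0.558 -0.27   0.1  ]
scene pin_collar [162.8 231.1] 0.77 [ 0.559 -0.269  0.09 ]
scene pin_rest [174.6 256.1] 0.75 [ 0.606 -0.273  0.05 ]
scene rest_mouth [174.  258.4] 0.94 [ 0.639 -0.287  0.09 ]
scene wax_knife [279.5 152.8] 0.7 [0.454 0.143 0.01 ]
scene wax_knife [264.4 210.7] 0.36 [ 0.596 -0.014  0.01 ]
scene dropper [324.  227.5] 0.52 [0.749 0.047 0.05 ]
scene mug [276.6 250.7] 0.79 [ 0.735 -0.082  0.05 ]
scene plaster_model [399.5 149.5] 0.84 [0.66  0.395 0.03 ]
scene powder_jar [338.  200.1] 0.72 [0.694 0.142 0.03 ]
scene wax_jar [248.3 264.4] 0.66 [ 0.714 -0.147  0.03 ]
scene bur_block [117.8 312.1] 0.74 [ 0.651 -0.439  0.04 ]
```

```bash
python3 - <<'E'
import cv2
a=cv2.imread("pics/top0.png")[120:270,130:430];cv2.imwrite("pics/top0c.png",cv2.resize(a,(800,400),interpolation=cv2.INTER_CUBIC))
a=cv2.imread("pics/scene0.png")[100:320,100:430];cv2.imwrite("pics/scene0c.png",cv2.resize(a,(800,533),interpolation=cv2.INTER_CUBIC))
E
```

```text
(no output)
```

View pics/top0c.png

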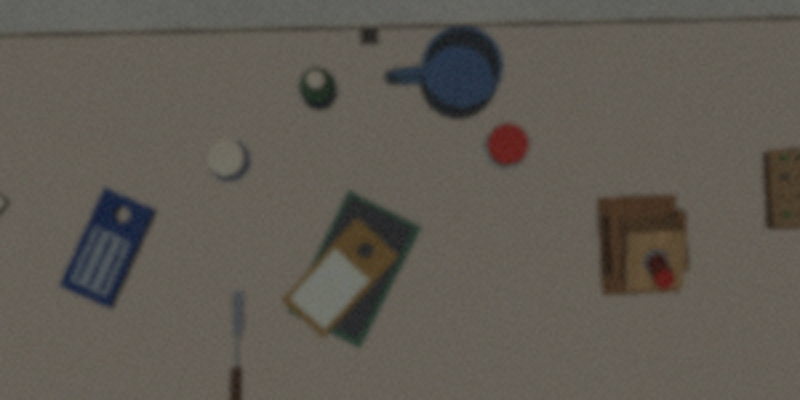

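View pics/scene0c.png

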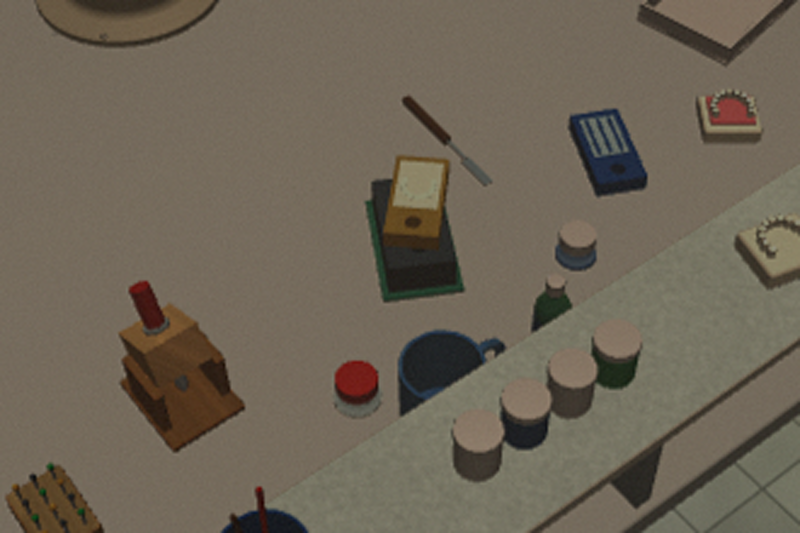

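```bash
cat >> h.py <<'E'
def down(yaw): return R.from_euler("z",yaw,degrees=True)*R.from_euler("x",180,degrees=True)
def goto(pos,rot,frm=None):
    """shift/turn numbers from the current pose; picks half-turn equivalent nearest to frm"""
    o=status.get_obs(); p,r=frm if frm else (np.array(o["tcp_pos"]),quat(o["tcp_rot"]))
    d=r.inv().apply(np.asarray(pos)-p)/.25; best=[]
    for k in(0,180):
        v=(r.inv()*rot*R.from_euler("z",k,degrees=True)).as_rotvec()/1.5
        best.append((np.abs(v).max(),k,v))
    b=min(best,key=lambda t:t[0]); print("row",d.round(4),b[2].round(4),"k",b[1]," q7",o["qpos"][6].round(2))
    for t in best: print("   alt",t[1],t[2].round(3))
E
python3 - <<'E'
from h import *
o=status.get_obs();print(quat(o["tcp_rot"]).as_matrix().round(3))
print(np.array(vision.camera("wrist")["mount"]).round(4).tolist(), vision.camera("wrist")["intrinsics"])
goto([.54,.23,.33],down(-25)); goto([.54,.0,.37],down(-28))
E
```

```text
[[-0.91   0.414  0.   ]
 [ 0.414  0.91  -0.   ]
 [-0.    -0.    -1.   ]]
[[0.0005, -0.965, -0.2623, 0.0657], [1.0, 0.0007, -0.0006, 0.0001], [0.0008, -0.2623, 0.965, -0.0698], [0.0, 0.0, 0.0, 1.0]] [[371.09826861   0.         280.87036799]
 [  0.         371.09826861 209.52045624]
 [  0.           0.           1.        ]]
row [-1.5854 -1.1683 -0.1044] [-0.      0.      0.0063] k 180  q7 -0.08
   alt 0 [-0.    -0.    -2.088]
   alt 180 [-0.     0.     0.006]
row [-1.9663 -2.0058 -0.2644] [-0.      0.      0.0413] k 180  q7 -0.08
   alt 0 [-0.    -0.    -2.053]
   alt 180 [-0.     0.     0.041]
```

```bash
python3 -m handwheel '[[1,-0.85,-0.46,0.1,0,0,0],[1,-0.85,-0.46,0.1,0,0,0],[1,-0.85,-0.46,0.1,0,0,0],[1,-0.85,-0.46,0.1,0,0,0],[1,-0.85,-0.46,0.1,0,0,0]]'; python3 -m handwheel '[[1,-0.85,-0.46,0.1,0,0,0],[1,-0.85,-0.46,0.1,0,0,0],[1,-0.85,-0.46,0.1,0,0,0],[1,-0.85,-0.46,0.1,0,0,0],[1,-0.85,-0.46,0.1,0,0,0]]'
python3 - <<'E'
from h import *
img,K,T=cam("wrist");save("w1.png",img);np.savez("w1",K=K,T=T)
for l,z in dict(lid=.02,lid_hole=.02,frame_hole=.062,base_hole=.042).items():
    for d in spotter.look_for("wrist",l)[:2]: print(l,np.round(d["pixel"],1),round(d["confidence"],2),ray(K,T,d["pixel"],z).round(4))
goto([.59,.005,.25],down(-28))
E
```

```text
t: 2.52
tcp_pos: [0.4499, 0.4623, 0.2788]
tcp_rot: [0.001, 0.216, 0.976, -0.001]
ft_force: [-0.9, 1.7, -0.1]
opening: 0.0857
grasp_force: 0.0
t: 3.15
tcp_pos: [0.5945, 0.2702, 0.2535]
tcp_rot: [0.001, 0.215, 0.977, -0.001]
ft_force: [-0.5, 0.4, 0.0]
opening: 0.0854
grasp_force: 0.0
lid [283.5 186.7] 0.56 [0.593  0.2729 0.02  ]
lid [ 18.4 268.8] 0.31 [0.5618 0.0283 0.02  ]
frame_hole [ 20.6 269.6] 0.8 [0.5593 0.0668 0.062 ]
base_hole [ 56.2 265. ] 0.9 [0.57   0.0781 0.042 ]
row [-0.4445 -0.9926  0.0152] [ 0.0005 -0.0004  0.0433] k 180  q7 0.61
   alt 0 [ 1.000e-03  1.000e-03 -2.051e+00]
   alt 180 [ 0.001 -0.     0.043]
```

View pics/w1.png

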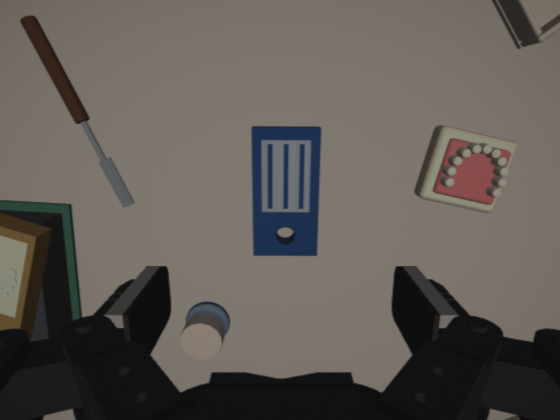

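```bash
python3 -m handwheel '[[1,-0.44,-0.98,0,0,0,0.043],[1,-0.44,-0.98,0,0,0,0.043],[1,-0.44,-0.98,0,0,0,0.043],[1,-0.44,-0.98,0,0,0,0.043],[1,-0.44,-0.98,0,0,0,0.043],[1,-0.44,-0.98,0,0,0,0.043],[1,-0.44,-0.98,0,0,0,0.043]]'
cat >> h.py <<'E'
from scipy.optimize import minimize
def boxpts(x,y,yaw,lx,ly,z0,z1):
    c,s=np.cos(yaw),np.sin(yaw)
    return [(x+c*a-s*b,y+s*a+c*b,z) for a in(-lx/2,lx/2) for b in(-ly/2,ly/2) for z in(z0,z1)]
def fit(mask,K,T,x0,boxes):
    def sil(v):
        m=np.zeros_like(mask)
        for b in boxes:
            h=cv2.convexHull(np.array([proj(K,T,P) for P in boxpts(*v,*b)],np.float32))
            cv2.fillPoly(m,[np.round(h*16).astype(np.int32)],255,cv2.LINE_AA,4)
        return m
    mf=mask.astype(float)
    f=lambda v:np.abs(sil(v)-mf).sum()/255
    best=None
    for s in(.01,.004,.0015):
        r=minimize(f,x0,method="Nelder-Mead",options=dict(initial_simplex=[x0]+[np.array(x0)+np.eye(3)[i]*[s,s,s*10][i] for i in range(3)],xatol=1e-5,fatol=.1));x0=r.x
    return r.x,r.fun,mf.sum()/255,sil(r.x)
E
python3 - <<'E'
from h import *
im=cv2.imread("pics/w1.png");z=np.load("w1.npz");hsv=cv2.cvtColor(im,cv2.COLOR_BGR2HSV)
m=cv2.inRange(hsv,(105,120,30),(130,255,255));m[:,:230]=0;m[:,340:]=0;m[:110]=0;m[270:]=0
h=cv2.convexHull(cv2.findNonZero(m));m2=np.zeros_like(m);cv2.fillPoly(m2,[h],255)
r=fit(m2,z["K"],z["T"],[.593,.27,-.45],[(.11,.056,0,.02)]);print(r[:3],np.degrees(r[0][2]))
img,K,T=cam("wrist");save("w2.png",img);np.savez("w2",K=K,T=T)
for l,zz in dict(frame_hole=.062,base_hole=.042).items():
    for d in spotter.look_for("wrist",l)[:2]: print(l,np.round(d["pixel"],1),round(d["confidence"],2),ray(K,T,d["pixel"],zz).round(4))
E
```

```text
t: 4.28
tcp_pos: [0.5907, 0.009, 0.254]
tcp_rot: [-0.0, 0.242, 0.97, 0.001]
ft_force: [-0.3, 0.1, -0.1]
opening: 0.0853
grasp_force: 0.0
(array([ 0.59998377,  0.27101731, -0.43079381]), np.float64(513.0117647058823), np.float64(8391.0)) -24.682667310445993
frame_hole [292.4 144.4] 0.86 [0.5578 0.0358 0.062 ]
base_hole [245.9 182.3] 0.92 [ 0.5685 -0.0095  0.042 ]
```

View pics/w2.png

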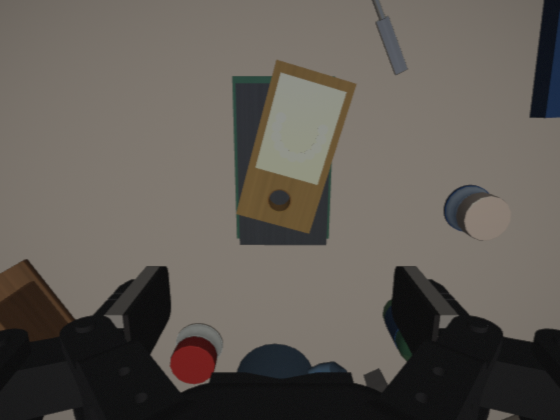

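```bash
cat >> h.py <<'E'
def roi(m,x0,y0,x1,y1):
    n=np.zeros_like(m);n[y0:y1,x0:x1]=m[y0:y1,x0:x1];return n
def hull(m):
    m=cv2.morphologyEx(m,cv2.MORPH_OPEN,np.ones((3,3)));n=np.zeros_like(m);cv2.fillPoly(n,[cv2.convexHull(cv2.findNonZero(m))],255);return n
E
python3 - <<'E'
from h import *
im=cv2.imread("pics/w2.png");z=np.load("w2.npz");K,T=z["K"],z["T"];hsv=cv2.cvtColor(im,cv2.COLOR_BGR2HSV)
for p in [(10,200),(150,150),(300,110),(250,210),(240,150),(235,100),(270,235),(325,200)]: print(p,hsv[p[1],p[0]])
fm=hull(roi(cv2.inRange(hsv,(10,110,60),(35,255,255)),200,40,380,260))
fr=fit(fm,K,T,[.56,.01,-.7],[(.11,.056,.042,.062)]);print("frame",fr[:3],np.degrees(fr[0][2]),fr[3].sum()/255)
dark=roi(cv2.inRange(hsv[...,2],0,70)|cv2.inRange(hsv,(70,60,0),(100,255,255)),200,50,380,260)
dark=cv2.morphologyEx(dark,cv2.MORPH_OPEN,np.ones((3,3)))
bm=hull(dark|fm); 
# only compare union, without hull across concavities
u=cv2.morphologyEx(dark|fm,cv2.MORPH_CLOSE,np.ones((7,7)))
import h
def fitu():
    x0=[.59,.0,-.49]
    def sil(v):
        m=fm.copy()
        for b in[(.14,.084,0,.004),(.124,.07,.0,.042)]:
            q=cv2.convexHull(np.array([proj(K,T,P) for P in boxpts(*v,*b)],np.float32));cv2.fillPoly(m,[np.round(q*16).astype(np.int32)],255,cv2.LINE_AA,4)
        return m
    f=lambda v:np.abs(sil(v).astype(float)-u).sum()/255
    for s in(.01,.004,.0015):
        r=minimize(f,x0,method="Nelder-Mead",options=dict(initial_simplex=[x0]+[np.array(x0)+np.eye(3)[i]*[s,s,s*10][i] for i in range(3)]));x0=r.x
    return r.x,r.fun,sil(r.x)
b=fitu();print("base",b[:2],u.sum()/255,np.degrees(b[0][2]))
v=im.copy()
for m,c in((fr[3],(0,0,255)),(b[2],(0,255,0)),(u,(255,0,0))):
    cs,_=cv2.findContours((m>127).astype(np.uint8),cv2.RETR_EXTERNAL,cv2.CHAIN_APPROX_NONE);cv2.drawContours(v,cs,-1,c,1)
for n,(q,zz) in dict(f=(fr[0],.062),b=(b[0],.042)).items():
    P=np.array([q[0]+.037*np.cos(q[2]),q[1]+.037*np.sin(q[2]),zz]);print(n,"hole",P,proj(K,T,P));cv2.circle(v,tuple(proj(K,T,P).astype(int)),2,(255,0,255),-1)
cv2.imwrite("pics/w2f.png",cv2.resize(v[40:260,190:400],None,fx=2.7,fy=2.7))
E
```

```text
(10, 200) [ 16  32 121]
(150, 150) [ 16  30 126]
(300, 110) [ 35  21 145]
(250, 210) [ 19 135 106]
(240, 150) [108  25  52]
(235, 100) [81 78 65]
(270, 235) [105  21  49]
(325, 200) [108  26  50]
frame (array([ 0.56223062,  0.03404967, -0.76378687]), np.float64(353.6235294117647), np.float64(12636.0)) -43.76176412913283 12973.58431372549
base (array([ 0.57293409,  0.02145157, -0.49993163]), np.float64(434.3333333333333)) 17556.0 -28.643972535865316
f hole [0.58895283 0.0084582  0.062     ] [278.80580763 200.60604229]
b hole [0.60540585 0.00371505 0.042     ] [283.41047053 215.16310733]
```

View pics/w2f.png

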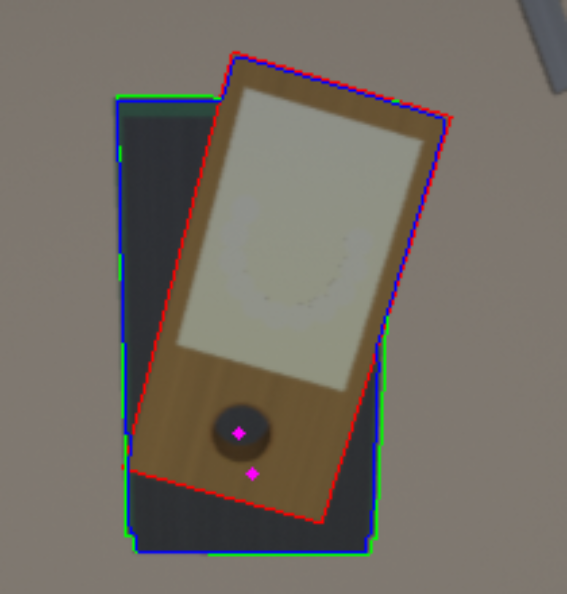

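```bash
python3 - <<'E'
from h import *
goto([.5622,.034,.118],down(-43.76))
goto([.5729,.0215,.118],down(-28.64),(np.array([.5622,.034,.118]),down(180-43.76)))
E
```

```text
row [0.1483 0.037  0.5434] [ 0.0004 -0.0002  0.1838] k 180  q7 0.96
   alt 0 [ 0.000e+00  1.000e-03 -1.911e+00]
   alt 180 [ 0.    -0.     0.184]
row [-0.0655 -0.0065 -0.    ] [ 0.      0.     -0.1759] k 180  q7 0.96
   alt 0 [-0.    -0.     1.918]
   alt 180 [ 0.     0.    -0.176]
```

```bash
python3 -m handwheel '[[1,0.148,0.037,0.3,0,0,0.184],[1,0.148,0.037,0.3,0,0,0.184],[1,0.148,0.037,0.3,0,0,0.184],[1,0.148,0.037,0.48,0,0,0.184],[1,0.148,0.037,0.543,0,0,0.184],[1,0.148,0.037,0.543,0,0,0.184],[1,0.148,0.037,0.543,0,0,0.184],[0,0.148,0.037,0.543,0,0,0.184],[0,0.148,0.037,0.543,0,0,0.184],[0,0.148,0.037,0.543,0,0,0.184],[0,0.148,0.037,0.543,0,0,0.184],[0,0.148,0.037,0.543,0,0,0.184]]' 40
```

```text
t: 5.92
tcp_pos: [0.5628, 0.0318, 0.1193]
tcp_rot: [0.001, 0.374, 0.927, 0.001]
ft_force: [-0.7, 0.5, 7.3]
opening: 0.0549
grasp_force: 41.4
```

```bash
python3 - <<'E'
from h import *
o=status.get_obs();print(o["tcp_pos"],quat(o["tcp_rot"]).as_euler("xyz",degrees=True))
goto([.5742,.0207,.1193],down(-28.64))
E
```

```text
[0.56284643 0.03183528 0.11933918] [1.79907303e+02 7.03141813e-02 1.36048251e+02]
row [-0.0636 -0.0005  0.0002] [ 0.001   0.001  -0.1782] k 180  q7 0.71
   alt 0 [ 1.000e-03 -1.000e-03  1.916e+00]
   alt 180 [ 0.001  0.001 -0.178]
```

```bash
python3 -m handwheel '[[0,0,0,-0.05,0,0,0],[0,0,0,-0.05,0,0,0],[0,-0.063,0,-0.05,0,0,-0.178],[0,-0.063,0,-0.05,0,0,-0.178],[0,-0.063,0,-0.05,0,0,-0.178],[0,-0.063,0,-0.05,0,0,-0.178],[0,-0.063,0,-0.02,0,0,-0.178],[0,-0.063,0,0,0,0,-0.178],[0,-0.063,0,0,0,0,-0.178]]' 40
python3 - <<'E'
from h import *
o=status.get_obs();print(o["tcp_pos"],quat(o["tcp_rot"]).as_euler("xyz",degrees=True))
goto([.5742,.0207,.1193],down(-28.64))
E
```

```text
t: 7.05
tcp_pos: [0.5735, 0.0209, 0.1191]
tcp_rot: [0.0, 0.247, 0.969, 0.0]
ft_force: [-4.3, -0.8, 13.8]
opening: 0.0549
grasp_force: 47.8
[0.57351342 0.02094204 0.11908275] [1.79991516e+02 3.11171822e-02 1.51348587e+02]
row [-0.0029  0.0005 -0.0009] [ 0.0001  0.0004 -0.0001] k 180  q7 0.89
   alt 0 [ 1.000e-03 -0.000e+00  2.094e+00]
   alt 180 [ 0.  0. -0.]
```

Release, retreat and look.

```bash
python3 -m handwheel '[[1,0,0,0,0,0,0],[1,0,0,0,0,0,0],[1,0,0,0,0,0,0],[1,0,0,-0.25,0,0,0],[1,0,0,-0.5,0,0,0],[1,0,0,-0.5,0,0,0],[1,0,0,-0.5,0,0,0],[1,0,0,-0.5,0,0,0]]'
python3 - <<'E'
from h import *
img,K,T=cam("wrist");save("w3.png",img);np.savez("w3",K=K,T=T)
im=cv2.imread("pics/w3.png");hsv=cv2.cvtColor(im,cv2.COLOR_BGR2HSV)
fm=hull(roi(cv2.inRange(hsv,(10,110,60),(35,255,255)),200,40,380,260))
fr=fit(fm,K,T,[.573,.021,-.5],[(.11,.056,.042,.062)]);print("frame",fr[:3],np.degrees(fr[0][2]))
dark=roi(cv2.inRange(hsv[...,2],0,70)|cv2.inRange(hsv,(70,60,0),(100,255,255)),200,50,380,260)
bm=hull(dark|fm)
b=fit(bm,K,T,[.573,.021,-.5],[(.14,.084,0,.004),(.124,.07,0,.042),]);print("base",b[:3],np.degrees(b[0][2]))
v=im.copy()
for m,c in((fr[3],(0,0,255)),(b[3],(0,255,0)),(bm,(255,0,0))):
    cs,_=cv2.findContours((m>127).astype(np.uint8),cv2.RETR_EXTERNAL,cv2.CHAIN_APPROX_NONE);cv2.drawContours(v,cs,-1,c,1)
cv2.imwrite("pics/w3f.png",cv2.resize(v[40:270,190:400],None,fx=2.6,fy=2.6))
z=np.array([.6000,.2710]);goto([.6,.271,.25],down(-24.68))
E
```

```text
t: 8.05
tcp_pos: [0.573, 0.0207, 0.2418]
tcp_rot: [-0.001, 0.248, 0.969, -0.0]
ft_force: [0.7, -0.9, -0.7]
opening: 0.0856
grasp_force: 0.0
frame (array([ 0.57175215,  0.02182591, -0.4995093 ]), np.float64(1606.4274509803922), np.float64(11169.0)) -28.619774605884615
base (array([ 0.57285893,  0.02060951, -0.4987575 ]), np.float64(1927.5529411764705), np.float64(15459.0)) -28.576699964537294
row [ 0.3853  0.93   -0.0336] [-0.0009 -0.0014 -0.0463] k 180  q7 0.9
   alt 0 [-2.000e-03  1.000e-03  2.048e+00]
   alt 180 [-0.001 -0.001 -0.046]
```

View pics/w3f.png

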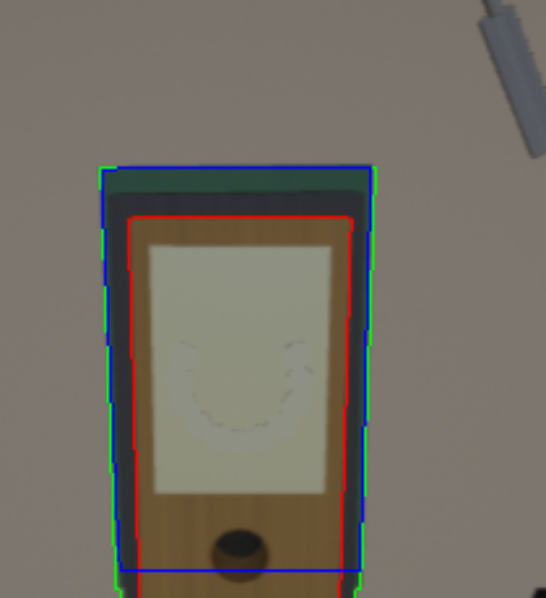

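```bash
python3 - <<'E'
from h import *
im=cv2.imread("pics/w3.png");z=np.load("w3.npz");K,T=z["K"],z["T"];hsv=cv2.cvtColor(im,cv2.COLOR_BGR2HSV)
fm=hull(roi(cv2.inRange(hsv,(10,110,60),(35,255,255)),200,40,370,320))
fr=fit(fm,K,T,[.573,.021,-.5],[(.11,.056,.042,.062)]);print("frame",fr[:3],np.degrees(fr[0][2]))
dark=roi(cv2.inRange(hsv[...,2],0,70)|cv2.inRange(hsv,(70,60,0),(100,255,255)),215,50,350,305)
bm=hull(dark|fm)
b=fit(bm,K,T,[.573,.021,-.5],[(.14,.084,0,.004),(.124,.07,0,.042),]);print("base",b[:3],np.degrees(b[0][2]))
E
python3 -m handwheel '[[1,0.39,0.93,0,0,0,-0.046],[1,0.39,0.93,0,0,0,-0.046],[1,0.39,0.93,0,0,0,-0.046],[1,0.39,0.93,0,0,0,-0.046],[1,0.39,0.93,0,0,0,-0.046],[1,0.39,0.93,0,0,0,-0.046],[1,0.39,0.93,0,0,0,-0.046]]'
python3 - <<'E'
from h import *
img,K,T=cam("wrist");save("w4.png",img);np.savez("w4",K=K,T=T)
hsv=cv2.cvtColor(img,cv2.COLOR_RGB2HSV)
m=hull(roi(cv2.inRange(hsv,(105,120,30),(130,255,255)),230,60,345,320))
r=fit(m,K,T,[.6,.271,-.43],[(.11,.056,0,.02)]);print(r[:3],r[3].sum()/255,np.degrees(r[0][2]))
goto([r[0][0],r[0][1],.077],down(np.degrees(r[0][2])))
E
```

```text
frame (array([ 0.57171121,  0.02185802, -0.5015391 ]), np.float64(329.4901960784314), np.float64(12492.0)) -28.736073849760352
base (array([ 0.5725445 ,  0.020798  , -0.49101214]), np.float64(459.7607843137255), np.float64(16986.0)) -28.13292329619095
t: 8.98
tcp_pos: [0.5997, 0.2696, 0.2426]
tcp_rot: [-0.0, 0.215, 0.977, -0.001]
ft_force: [-0.1, -0.9, -0.4]
opening: 0.0856
grasp_force: 0.0
(array([ 0.6001375 ,  0.2712286 , -0.43102048]), np.float64(531.7450980392157), np.float64(9073.0)) 9604.745098039215 -24.695654265203963
row [0.0014 0.0074 0.6632] [-0.0008 -0.     -0.0017] k 180  q7 0.6
   alt 0 [-0.000e+00  1.000e-03  2.093e+00]
   alt 180 [-0.001 -0.    -0.002]
```

```bash
python3 -m handwheel '[[1,0.001,0.007,0.25,0,0,0],[1,0.001,0.007,0.5,0,0,0],[1,0.001,0.007,0.6,0,0,0],[1,0.001,0.007,0.66,0,0,0],[1,0.001,0.007,0.66,0,0,0],[1,0.001,0.007,0.66,0,0,0],[0,0.001,0.007,0.66,0,0,0],[0,0.001,0.007,0.66,0,0,0],[0,0.001,0.007,0.66,0,0,0],[0,0.001,0.007,0.66,0,0,0],[0,0.001,0.007,0.66,0,0,0]]' 40
python3 - <<'E'
from h import *
o=status.get_obs();p=o["tcp_pos"];r=quat(o["tcp_rot"]);print(p,r.as_euler("xyz",degrees=True))
# lid in tool frame (closing centres it in tool y)
off=r.inv().apply(np.array([.6001,.2712,0])-p);print(off)
tgt=down(180-28.5);b=np.array([.5722,.0212])  # between frame and base
t=b-tgt.apply([off[0],0,0])[:2]
goto([t[0],t[1],p[2]+.062+.02],down(-28.5)); print(t)
E
```

```text
t: 10.4
tcp_pos: [0.6003, 0.2732, 0.0794]
tcp_rot: [0.0, 0.214, 0.977, 0.0]
ft_force: [-1.6, -1.6, 7.5]
opening: 0.0547
grasp_force: 41.4
[0.60034602 0.27316443 0.0793768 ] [1.79964984e+02 4.97336335e-02 1.55279241e+02]
[-0.00052914 -0.0019358   0.07937612]
row [-0.3174 -0.9622 -0.3283] [0.0004 0.0006 0.044 ] k 180  q7 0.58
   alt 0 [-1.00e-03  1.00e-03 -2.05e+00]
   alt 180 [0.    0.001 0.044]
[0.57173498 0.02145248]
```

```bash
python3 -m handwheel '[[0,0,0,-0.2,0,0,0],[0,0,0,-0.4,0,0,0],[0,-0.08,-0.24,-0.4,0,0,0.044],[0,-0.16,-0.48,-0.4,0,0,0.044],[0,-0.24,-0.72,-0.4,0,0,0.044],[0,-0.3174,-0.9,-0.4,0,0,0.044],[0,-0.3174,-0.962,-0.33,0,0,0.044],[0,-0.3174,-0.962,-0.33,0,0,0.044],[0,-0.3174,-0.962,-0.33,0,0,0.044]]' 40
python3 - <<'E'
from h import *
o=status.get_obs();p=o["tcp_pos"];r=quat(o["tcp_rot"]);print(p,r.as_euler("xyz",degrees=True))
goto([.5717,.0215,.1414],down(-28.5))
E
```

```text
t: 11.52
tcp_pos: [0.5721, 0.023, 0.161]
tcp_rot: [0.0, 0.245, 0.969, 0.0]
ft_force: [0.1, 0.3, -3.8]
opening: 0.0547
grasp_force: 47.2
[0.57206088 0.0229957  0.16102943] [1.79941977e+02 8.90606931e-03 1.51589756e+02]
row [-0.0016 -0.006   0.0785] [0.0007 0.0001 0.001 ] k 180  q7 0.86
   alt 0 [-0.000e+00  1.000e-03 -2.093e+00]
   alt 180 [0.001 0.    0.001]
```

```bash
python3 -m handwheel '[[0,-0.0016,-0.006,0.04,0,0,0],[0,-0.0016,-0.006,0.06,0,0,0],[0,-0.0016,-0.006,0.076,0,0,0],[0,-0.0016,-0.006,0.078,0,0,0],[0,-0.0016,-0.006,0.078,0,0,0]]' 40;  python3 -m handwheel '[[1,0,0,0,0,0,0],[1,0,0,0,0,0,0],[1,0,0,0,0,0,0],[1,0,0,-0.25,0,0,0],[1,0,0,-0.45,0,0,0],[1,0,0,-0.45,0,0,0],[1,0,0,-0.45,0,0,0],[1,0,0,-0.45,0,0,0]]'
python3 - <<'E'
from h import *
img,K,T=cam("wrist");save("w5.png",img);np.savez("w5",K=K,T=T)
hsv=cv2.cvtColor(img,cv2.COLOR_RGB2HSV)
m=hull(roi(cv2.inRange(hsv,(105,120,30),(130,255,255)),205,60,360,340))
r=fit(m,K,T,[.572,.021,-.5],[(.11,.056,0.062,.082)]);print(r[:3],r[3].sum()/255,np.degrees(r[0][2]))
q=r[0];P=[q[0]+.037*np.cos(q[2]),q[1]+.037*np.sin(q[2]),.082];print("lid hole",P,proj(K,T,P))
goto([.57,-.24,.30],down(0))
v=img.copy();cs,_=cv2.findContours((r[3]>127).astype(np.uint8),cv2.RETR_EXTERNAL,cv2.CHAIN_APPROX_NONE);cv2.drawContours(v,cs,-1,(255,0,0),1)
save("w5f.png",v)
E
```

```text
t: 12.15
tcp_pos: [0.5711, 0.0206, 0.1414]
tcp_rot: [-0.0, 0.246, 0.969, 0.0]
ft_force: [-2.4, 1.4, 2.9]
opening: 0.0546
grasp_force: 47.9
t: 13.15
tcp_pos: [0.5707, 0.02, 0.2524]
tcp_rot: [-0.001, 0.246, 0.969, -0.0]
ft_force: [-0.6, -0.1, 0.5]
opening: 0.0859
grasp_force: 0.0
(array([ 0.57167454,  0.02020951, -0.49916649]), np.float64(425.3254901960784), np.float64(13260.0)) 13671.741176470588 -28.600133323454713
lid hole [np.float64(0.604159865126922), np.float64(0.0024978378893096183), 0.082] [281.89656045 262.72075671]
row [-0.4932 -0.916  -0.1903] [-0.0006 -0.0014 -0.3314] k 180  q7 0.88
   alt 0 [-2.000e-03  1.000e-03  1.763e+00]
   alt 180 [-0.001 -0.001 -0.331]
```

View pics/w5f.png

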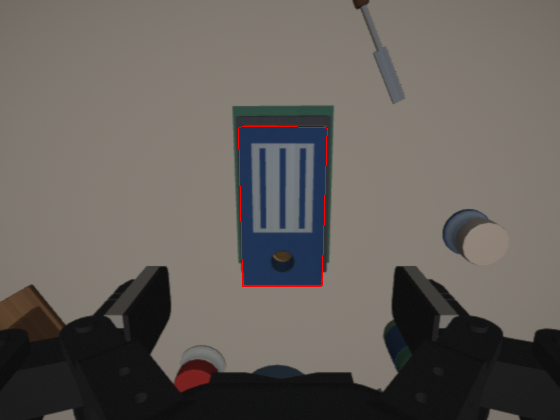

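```bash
python3 -m handwheel '[[1,-0.1,-0.2,-0.19,0,0,-0.1],[1,-0.49,-0.92,-0.19,0,0,-0.33],[1,-0.49,-0.92,-0.19,0,0,-0.33],[1,-0.49,-0.92,-0.19,0,0,-0.33],[1,-0.49,-0.92,-0.19,0,0,-0.33],[1,-0.49,-0.92,-0.19,0,0,-0.33],[1,-0.49,-0.92,-0.19,0,0,-0.33],[1,-0.49,-0.92,-0.19,0,0,-0.33]]'
python3 - <<'E'
from h import *
img,K,T=cam("wrist");save("w6.png",img);np.savez("w6",K=K,T=T)
for l,z in dict(pin=.11,pin_collar=.09,pin_rest=.05,rest_mouth=.09).items():
    for d in spotter.look_for("wrist",l)[:2]: print(l,np.round(d["pixel"],1),round(d["confidence"],2),ray(K,T,d["pixel"],z).round(4))
print(status.get_obs()["tcp_pos"])
E
```

```text
t: 14.2
tcp_pos: [0.5695, -0.2388, 0.3008]
tcp_rot: [-0.0, -0.0, 1.0, 0.0]
ft_force: [-0.3, 0.7, -0.0]
opening: 0.0853
grasp_force: 0.0
pin [232.1 191.4] 0.58 [ 0.561 -0.274  0.11 ]
pin [537.7 194.6] 0.45 [ 0.5633 -0.054   0.11  ]
pin_collar [232.5 191.9] 0.86 [ 0.5658 -0.2763  0.09  ]
pin_rest [255.  201.8] 0.84 [ 0.5837 -0.2619  0.05  ]
rest_mouth [254.4 202.1] 0.86 [ 0.5739 -0.2595  0.09  ]
[ 0.56937652 -0.23980557  0.30126359]
```

View pics/w6.png

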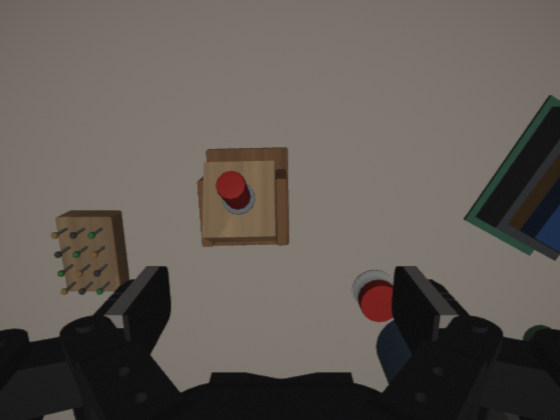

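```bash
cat > pin.py <<'E'
from h import *
def axis(tilt,psi): return np.array([-np.sin(tilt)*np.cos(psi),-np.sin(tilt)*np.sin(psi),np.cos(tilt)])
def cyl(P0,a,s0,s1,r):
    u=np.cross(a,[0,1,0]);u/=np.linalg.norm(u);w=np.cross(a,u);t=np.linspace(0,2*np.pi,40)
    return [P0+a*s+r*(np.cos(k)*u+np.sin(k)*w) for s in(s0,s1) for k in t]
def red(img,x0,y0,x1,y1,s=4):
    hsv=cv2.cvtColor(img,cv2.COLOR_RGB2HSV);m=cv2.inRange(hsv,(0,150,40),(8,255,255))|cv2.inRange(hsv,(172,150,40),(180,255,255))
    m=roi(m,x0,y0,x1,y1);return hull(m)
E
python3 - <<'E'
from pin import *
im=cv2.cvtColor(cv2.imread("pics/w6.png"),cv2.COLOR_BGR2RGB);z=np.load("w6.npz");views=[(red(im,200,150,270,230),z["K"],z["T"],1)]
img,K,T=cam("scene");views.append((red(img,140,200,185,250),K,T,1))
for v in views:
    xs=cv2.boundingRect(v[0]);print(xs,v[0].sum()/255)
def sil(p,v):
    a=axis(np.radians(25),p[2]);m=np.zeros_like(v[0])
    q=cv2.convexHull(np.array([proj(v[1],v[2],P) for P in cyl(np.array([p[0],p[1],.09]),a,.004,.046,.01)],np.float32))
    cv2.fillPoly(m,[np.round(q*16).astype(np.int32)],255,cv2.LINE_AA,4);return m
def run(vs):
    f=lambda p:sum(np.abs(sil(p,v).astype(float)-v[0]).sum()/255/v[0].sum()*255 for v in vs)
    x0=np.array([.57,-.265,0.])
    for s in(.02,.006,.002):
        r=minimize(f,x0,method="Nelder-Mead",options=dict(initial_simplex=[x0]+[x0+np.eye(3)[i]*[s,s,s*15][i] for i in range(3)]));x0=r.x
    return r.x,r.fun
for vs in(views,views[:1],views[1:]): print(run(vs))
# foot edge direction
K,T=z["K"],z["T"]
for p,q in(((207,150),(287,148)),((287,148),(288,244)),((203,163),(274,161)),): 
    d=ray(K,T,q,.008)-ray(K,T,p,.008);print(d,np.degrees(np.arctan2(d[1],d[0])))
E
```

```text
(217, 171, 32, 37) 901.0
(154, 216, 13, 19) 161.0
(array([ 0.57134702, -0.27039533,  0.07027454]), np.float64(0.6266395570436831))
(array([ 0.57161521, -0.27437489, -0.15292325]), np.float64(0.1927749124066941))
(array([ 0.56935869, -0.26872059,  0.2075832 ]), np.float64(0.3668980635732554))
[-0.00196861  0.07761246  0.        ] 91.45297655208964
[0.09886414 0.00152385 0.        ] 0.8830633185475129
[-0.00199914  0.06952999  0.        ] 91.64692585461846
```

```bash
python3 - <<'E'
from pin import *
im0=cv2.imread("pics/w6.png");im=cv2.cvtColor(im0,cv2.COLOR_BGR2RGB);z=np.load("w6.npz");K,T=z["K"],z["T"]
a,b,c=[ray(K,T,p,.008) for p in((207,150),(287,148),(288,244))];ctr=(a+c)/2;d=(c-b)/np.linalg.norm(c-b);print("foot",a,b,c,ctr,"mouth",ctr-.02*d)
hsv=cv2.cvtColor(im,cv2.COLOR_RGB2HSV)
for p in[(228,175),(232,186),(238,200),(244,200),(232,200),(247,195)]:print(p,hsv[p[1],p[0]])
m=roi(cv2.inRange(hsv,(0,140,20),(8,255,255))|cv2.inRange(hsv,(165,140,20),(180,255,255)),205,160,265,222);M=hull(m);print(M.sum()/255)
def sil(p,psi):
    ax=axis(np.radians(25),psi);mm=np.zeros_like(M)
    q=cv2.convexHull(np.array([proj(K,T,P) for P in cyl(np.array([p[0],p[1],.09]),ax,.004,.046,.01)],np.float32));cv2.fillPoly(mm,[np.round(q*16).astype(np.int32)],255,cv2.LINE_AA,4);return mm
for psi in(-.15,-.08,0,.02,.08,.15):
    x0=np.array([.5715,-.272]);f=lambda p:np.abs(sil(p,psi).astype(float)-M).sum()/255
    for s in(.01,.003): r=minimize(f,x0,method="Nelder-Mead",options=dict(initial_simplex=[x0,x0+[s,0],x0+[0,s]]));x0=r.x
    print(psi,r.x,r.fun)
    if psi==.02:
        v=im0.copy()
        for mm,c in((sil(r.x,psi),(0,255,0)),(M,(255,0,0))):
            cs,_=cv2.findContours((mm>127).astype(np.uint8),cv2.RETR_EXTERNAL,cv2.CHAIN_APPROX_NONE);cv2.drawContours(v,cs,-1,c,1)
        cv2.imwrite("pics/w6f.png",cv2.resize(v[140:255,190:300],None,fx=5,fy=5,interpolation=cv2.INTER_NEAREST))
E
```

```text
foot [ 0.54235691 -0.31060051  0.008     ] [ 0.54038829 -0.23298805  0.008     ] [ 0.63925244 -0.2314642   0.008     ] [ 0.59080467 -0.27103235  0.008     ] mouth [ 0.57080705 -0.27134059  0.008     ]
(228, 175) [  1 189 116]
(232, 186) [  1 189 120]
(238, 200) [  0 186  59]
(244, 200) [  0 177  59]
(232, 200) [  0 180  58]
(247, 195) [  1 179  54]
927.0
-0.15 [ 0.57104419 -0.27408375] 154.98431372549018
-0.08 [ 0.57192522 -0.27335563] 162.8862745098039
0 [ 0.57116995 -0.27171657] 184.15686274509804
0.02 [ 0.57116358 -0.27167564] 190.9686274509804
0.08 [ 0.5719235  -0.27058449] 206.6235294117647
0.15 [ 0.5710283 -0.2691738] 226.13725490196077
```

View pics/w6f.png

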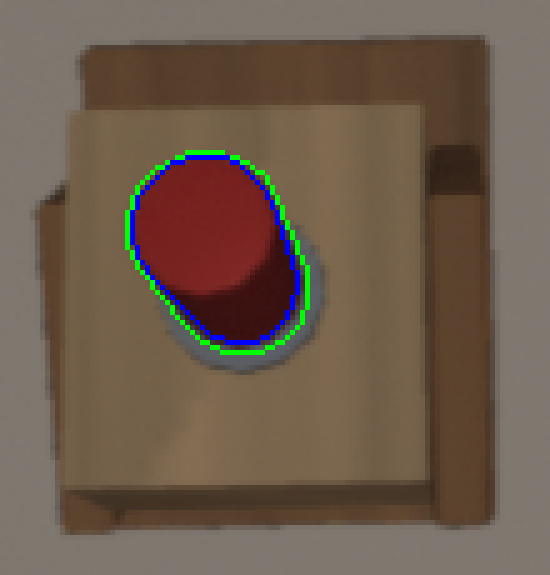

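```bash
python3 - <<'E'
from pin import *
goto([.4987,-.272,.245],R.from_matrix([[-np.cos(np.radians(25)),0,np.sin(np.radians(25))],[0,1,0],[-np.sin(np.radians(25)),0,-np.cos(np.radians(25))]]))
E
```

```text
row [ 0.2823 -0.1283  0.2249] [-0.0003 -0.2908 -0.0011] k 0  q7 1.75
   alt 0 [-0.    -0.291 -0.001]
   alt 180 [-0.453  0.     2.044]
```

```bash
python3 -m handwheel '[[1,0.2823,-0.1283,0.2249,0,-0.2908,0],[1,0.2823,-0.1283,0.2249,0,-0.2908,0],[1,0.2823,-0.1283,0.2249,0,-0.2908,0],[1,0.2823,-0.1283,0.2249,0,-0.2908,0],[1,0.2823,-0.1283,0.2249,0,-0.2908,0],[1,0.2823,-0.1283,0.2249,0,-0.2908,0]]'
python3 - <<'E'
from pin import *
o=status.get_obs();print(o["qpos"].round(2))
img,K,T=cam("wrist");save("w7.png",img);np.savez("w7",K=K,T=T)
# predicted tool-axis alignment with pin: project mouth and handle top, and check against red mask
hsv=cv2.cvtColor(img,cv2.COLOR_RGB2HSV);m=cv2.inRange(hsv,(0,140,20),(8,255,255))|cv2.inRange(hsv,(165,140,20),(180,255,255))
n,l,s,c=cv2.connectedComponentsWithStats(m)
for i in range(1,n):
    if s[i,4]>150: print(s[i],c[i])
x0=None
for psi in(-.1,-.05,0,.05):
  for t in(24,25,26,27):
    pts=np.array([proj(K,T,P) for P in cyl(np.array([.571,-.2718,.09]),axis(np.radians(t),psi),.004,.046,.01)],np.float32)
    print(psi,t,cv2.boundingRect(pts)) if t==25 else 0
goto(np.array([.571,-.2718,.09])+axis(np.radians(25),0)*.081,R.from_matrix([[-np.cos(np.radians(25)),0,np.sin(np.radians(25))],[0,1,0],[-np.sin(np.radians(25)),0,-np.cos(np.radians(25))]]))
E
```

```text
t: 15.25
tcp_pos: [0.5001, -0.2721, 0.2456]
tcp_rot: [0.217, 0.0, 0.976, -0.001]
ft_force: [0.1, -0.4, 0.1]
opening: 0.0854
grasp_force: 0.0
[ 0.84  0.47 -0.48  2.21  0.25  0.11  1.77]
[ 264  196   35   49 1299] [281.6274057  220.94919169]
[393 242  44  34 986] [415.51419878 256.77180527]
-0.1 25 (267, 194, 37, 53)
-0.05 25 (265, 194, 37, 53)
0 25 (263, 194, 38, 53)
0.05 25 (262, 194, 37, 53)
row [0.0059 0.0008 0.3597] [-0.0008  0.0009 -0.0003] k 0  q7 1.77
   alt 0 [-0.001  0.001 -0.   ]
   alt 180 [1.000e-03 1.000e-03 2.094e+00]
```

View pics/w7.png

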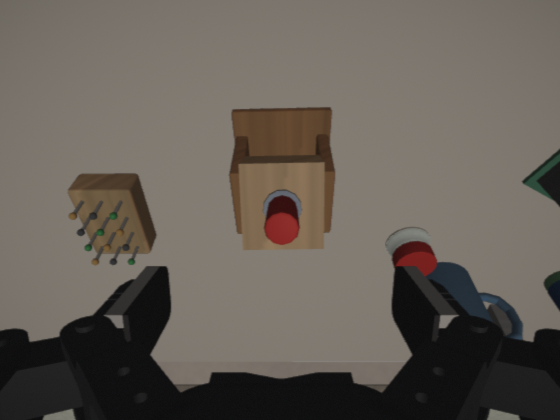

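```bash
python3 -m handwheel '[[1,0.006,0,0.15,0,0,0],[1,0.006,0,0.3,0,0,0],[1,0.006,0,0.36,0,0,0],[1,0.006,0,0.36,0,0,0],[1,0.006,0,0.36,0,0,0]]'
python3 - <<'E'
from pin import *
o=status.get_obs();print(o["qpos"].round(3))
goto(np.array([.571,-.2718,.09])+axis(np.radians(25),0)*.081,R.from_matrix([[-np.cos(np.radians(25)),0,np.sin(np.radians(25))],[0,1,0],[-np.sin(np.radians(25)),0,-np.cos(np.radians(25))]]))
E
```

```text
t: 15.92
tcp_pos: [0.5271, -0.2733, 0.1711]
tcp_rot: [0.206, -0.001, 0.979, -0.002]
ft_force: [-1.1, 0.1, 0.9]
opening: 0.0853
grasp_force: 0.0
[ 0.874  0.651 -0.602  2.199  1.637  0.181  0.412]
row [-0.023   0.006   0.0438] [-0.0028 -0.0141  0.0013] k 0  q7 0.41
   alt 0 [-0.003 -0.014  0.001]
   alt 180 [ 0.022 -0.004 -2.093]
```

```bash
python3 -m handwheel '[[1,0,0,0,0,0,0],[1,0,0,0,0,0,0],[1,0,0,0,0,0,0],[1,0,0,0,0,0,0]]'
python3 - <<'E'
from pin import *
o=status.get_obs();print(o["qpos"].round(3))
goto(np.array([.571,-.2718,.09])+axis(np.radians(25),0)*.081,R.from_matrix([[-np.cos(np.radians(25)),0,np.sin(np.radians(25))],[0,1,0],[-np.sin(np.radians(25)),0,-np.cos(np.radians(25))]]))
E
```

```text
t: 16.42
tcp_pos: [0.5256, -0.2741, 0.1721]
tcp_rot: [0.206, 0.0, 0.979, -0.003]
ft_force: [-0.4, 0.2, 0.7]
opening: 0.0853
grasp_force: 0.0
[ 0.876  0.649 -0.602  2.201  1.627  0.18   0.423]
row [-0.0267  0.0095  0.0497] [-0.0038 -0.0148  0.0007] k 0  q7 0.42
   alt 0 [-0.004 -0.015  0.001]
   alt 180 [ 0.023 -0.006 -2.094]
```

```bash
python3 -m handwheel '[[1,-0.027,0.0095,0.025,-0.004,-0.015,0],[1,-0.027,0.0095,0.05,-0.004,-0.015,0],[1,-0.027,0.0095,0.05,-0.004,-0.015,0],[1,-0.027,0.0095,0.05,-0.004,-0.015,0],[1,-0.027,0.0095,0.05,-0.004,-0.015,0],[1,-0.027,0.0095,0.05,-0.004,-0.015,0]]'
python3 - <<'E'
from pin import *
o=status.get_obs();print(o["qpos"].round(3))
goto(np.array([.571,-.2718,.09])+axis(np.radians(25),0)*.081,R.from_matrix([[-np.cos(np.radians(25)),0,np.sin(np.radians(25))],[0,1,0],[-np.sin(np.radians(25)),0,-np.cos(np.radians(25))]]))
E
```

```text
t: 17.18
tcp_pos: [0.5368, -0.2717, 0.163]
tcp_rot: [0.216, -0.001, 0.976, 0.0]
ft_force: [0.9, 0.4, -0.9]
opening: 0.0854
grasp_force: 0.0
[ 0.915  0.693 -0.675  2.193  1.76   0.23   0.303]
row [-0.0005 -0.0005 -0.0017] [0.0005 0.     0.0007] k 0  q7 0.3
   alt 0 [0.001 0.    0.001]
   alt 180 [-0.000e+00  1.000e-03 -2.094e+00]
```

```bash
python3 -m handwheel '[[0.1,0,0,0,0,0,0],[0,0,0,0,0,0,0],[0,0,0,0,0,0,0],[0,0,0,0,0,0,0],[0,0,0,0,0,0,0],[0,0,0,0,0,0,0],[0,0,0,0,0,0,0]]' 60; python3 -m handwheel '[[0,0,0,-0.03,0,0,0],[0,0,0,-0.06,0,0,0],[0,0,0,-0.09,0,0,0],[0,0,0,-0.12,0,0,0],[0,0,0,-0.12,0,0,0]]'
python3 - <<'E'
from pin import *
o=status.get_obs();print(o["qpos"].round(3))
goto(np.array([.571,-.2718,.09])+axis(np.radians(25),0)*.111,R.from_matrix([[-np.cos(np.radians(25)),0,np.sin(np.radians(25))],[0,1,0],[-np.sin(np.radians(25)),0,-np.cos(np.radians(25))]]))
E
```

```text
t: 18.05
tcp_pos: [0.5368, -0.2717, 0.1629]
tcp_rot: [0.216, -0.001, 0.976, 0.0]
ft_force: [-3.5, 0.1, 5.2]
opening: 0.0186
grasp_force: 58.4
t: 18.68
tcp_pos: [0.5241, -0.2718, 0.1906]
tcp_rot: [0.217, -0.001, 0.976, -0.0]
ft_force: [0.3, -0.1, -0.9]
opening: 0.0189
grasp_force: 58.5
[ 0.888  0.614 -0.606  2.205  1.562  0.153  0.483]
row [ 0.0003 -0.      0.    ] [0.0001 0.0004 0.0007] k 0  q7 0.48
   alt 0 [0.    0.    0.001]
   alt 180 [-1.000e-03  0.000e+00 -2.094e+00]
```

```bash
python3 -m handwheel '[[0,0,0,-0.03,0,0,0],[0,0,0,-0.06,0,0,0],[0,0,0,-0.09,0,0,0],[0,0,0,-0.12,0,0,0],[0,0,0,-0.12,0,0,0]]'
python3 - <<'E'
from pin import *
o=status.get_obs();print(o["qpos"].round(3))
goto(np.array([.571,-.2718,.09])+axis(np.radians(25),0)*.161,R.from_matrix([[-np.cos(np.radians(25)),0,np.sin(np.radians(25))],[0,1,0],[-np.sin(np.radians(25)),0,-np.cos(np.radians(25))]]))
E
```

```text
t: 19.3
tcp_pos: [0.5114, -0.272, 0.2172]
tcp_rot: [0.217, -0.0, 0.976, 0.0]
ft_force: [-0.1, -0.1, -1.6]
opening: 0.0187
grasp_force: 58.6
[ 0.962  0.575 -0.687  2.206  1.256  0.183  0.789]
row [-0.0011  0.001  -0.082 ] [0.0005 0.0002 0.0001] k 0  q7 0.79
   alt 0 [0.001 0.    0.   ]
   alt 180 [-0.000e+00  1.000e-03 -2.094e+00]
```

```bash
python3 -m handwheel '[[0,0,0,-0.03,0,0,0],[0,0,0,-0.06,0,0,0],[0,0,0,-0.09,0,0,0],[0,0,0,-0.1,0,0,0],[0,0,0,-0.1,0,0,0]]'
python3 - <<'E'
from pin import *
o=status.get_obs();print(o["qpos"].round(3))
goto([.604,-.1,.27],down(0))
goto([.6047,.0033,.27],down(0))
E
```

```text
t: 19.92
tcp_pos: [0.5009, -0.2719, 0.2398]
tcp_rot: [0.217, -0.0, 0.976, 0.0]
ft_force: [-0.4, 0.6, -0.4]
opening: 0.0189
grasp_force: 58.6
[ 1.063  0.56  -0.814  2.203  1.121  0.249  0.926]
row [-0.4252  0.6875  0.0655] [0.0005 0.291  0.0004] k 180  q7 0.93
   alt 0 [-4.530e-01  1.000e-03 -2.044e+00]
   alt 180 [0.    0.291 0.   ]
row [-0.4279  1.1007  0.067 ] [0.0005 0.291  0.0004] k 180  q7 0.93
   alt 0 [-4.530e-01  1.000e-03 -2.044e+00]
   alt 180 [0.    0.291 0.   ]
```

```bash
python3 -m handwheel '[[0,-0.085,0,-0.18,0,0,0],[0,-0.085,0,-0.18,0,0,0],[0,-0.476,0.6875,-0.043,0,0.291,0],[0,-0.476,0.6875,-0.043,0,0.291,0],[0,-0.476,0.6875,-0.043,0,0.291,0],[0,-0.476,0.6875,-0.043,0,0.291,0],[0,-0.476,0.6875,-0.043,0,0.291,0],[0,-0.476,0.6875,-0.043,0,0.291,0],[0,-0.476,0.6875,-0.043,0,0.291,0],[0,-0.476,0.6875,-0.043,0,0.291,0]]'
python3 - <<'E'
from pin import *
o=status.get_obs();print(o["qpos"].round(3))
goto([.6047,.0033,.27],down(0))
E
```

```text
t: 21.18
tcp_pos: [0.6036, -0.1014, 0.2999]
tcp_rot: [-0.0, 0.0, 1.0, -0.0]
ft_force: [-0.4, 0.1, -1.1]
opening: 0.0186
grasp_force: 58.8
[ 0.715  0.658 -1.015  1.831  0.651  1.03   1.005]
row [-0.0042  0.4186  0.1196] [-0.0001 -0.0001 -0.0007] k 180  q7 1.0
   alt 0 [-0.     0.     2.094]
   alt 180 [-0.    -0.    -0.001]
```

```bash
python3 -m handwheel '[[0,-0.004,0.2,0.05,0,0,0],[0,-0.004,0.419,0.17,0,0,0],[0,-0.004,0.419,0.17,0,0,0],[0,-0.004,0.419,0.17,0,0,0],[0,-0.004,0.419,0.17,0,0,0],[0,-0.004,0.419,0.17,0,0,0]]'
python3 - <<'E'
from pin import *
o=status.get_obs();p=o["tcp_pos"];r=quat(o["tcp_rot"]);print(p,r.as_euler("xyz",degrees=True))
a,K,T=cam("wrist");b,K2,T2=cam("scene")
tip=p+r.apply([0,0,.153]);col=p+r.apply([0,0,.081])
for k,t in((K,T),(K2,T2)):print(proj(k,t,tip),proj(k,t,col),proj(k,t,[.6047,.0033,.082]))
x,y=proj(K2,T2,tip).astype(int)
A=a[200:420,180:390];A=cv2.resize(A,(560,587),interpolation=cv2.INTER_CUBIC)[:586]
B=b[y-70:y+30,x-40:x+60];B=cv2.resize(B,None,fx=2.4,fy=5.86,interpolation=cv2.INTER_CUBIC)
B=cv2.resize(b[y-80:y+40,x-25:x+25],(240,586),interpolation=cv2.INTER_CUBIC)
save("w8.png",np.hstack([A,B]));save("w8a.png",a);save("w8b.png",b);np.savez("w8",K=K,T=T,K2=K2,T2=T2,p=p);print(x,y)
E
```

```text
t: 21.92
tcp_pos: [0.6051, 0.0035, 0.2578]
tcp_rot: [0.0, 0.001, 1.0, 0.0]
ft_force: [0.3, -0.3, -0.7]
opening: 0.0187
grasp_force: 59.0
[0.60506773 0.00349236 0.25778218] [1.79994031e+02 1.87968615e-02 1.79937589e+02]
[281.30684875 217.51820825] [281.39174267 263.96080202] [280.98184837 207.51110533]
[271.93882985 184.0830867 ] [271.62287934 162.61768584] [271.85683288 190.4375644 ]
271 184
```

View pics/w8.png

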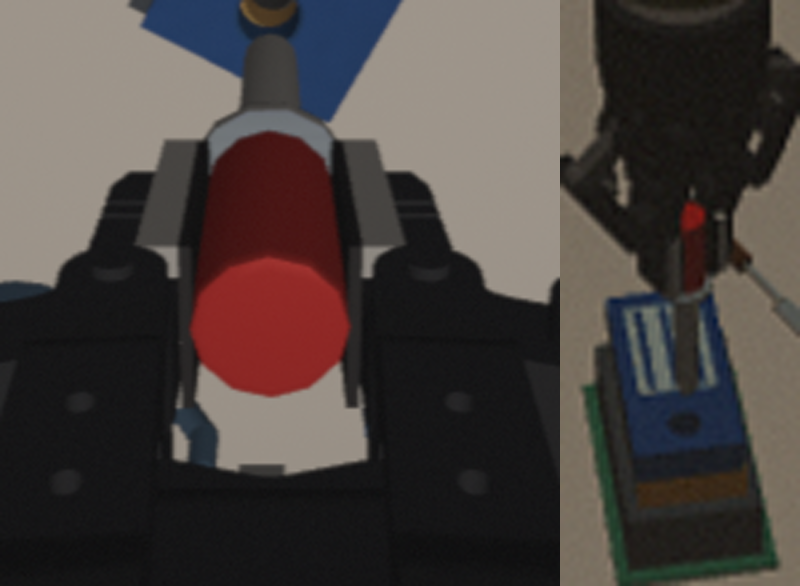

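```bash
python3 - <<'E'
from pin import *
z=np.load("w8.npz");im=cv2.imread("pics/w8a.png");hsv=cv2.cvtColor(im,cv2.COLOR_BGR2HSV)
blue=cv2.inRange(hsv,(105,150,60),(130,255,255))
for y in range(180,222,3): print(y,"".join("#" if blue[y,x] else "." for x in range(255,310)), im[y,281])
def predict(P):
    pts=np.array([proj(z["K"],z["T"],[P[0]+.008*np.cos(t),P[1]+.008*np.sin(t),.082]) for t in np.linspace(0,6.28,60)],np.float32);return cv2.boundingRect(pts)
print(predict((.6047,.0033)),predict((.6030,.003)))
E
```

```text
180 ###########################################............ [97 59 36]
183 ################################################....... [97 59 37]
186 #####################################################.. [98 60 37]
189 ####################################################### [98 59 37]
192 ####################################################### [97 60 37]
195 ###################.............####################### [38 35 35]
198 ###############....................#################### [34 34 35]
201 ##############........................################# [35 35 36]
204 ##############........................################# [34 56 74]
207 ##############........................################# [35 58 76]
210 ##############........................################# [48 38 35]
213 ##################..................################### [57 58 60]
216 ##################.................#################### [59 61 63]
219 ################.....................################## [58 61 63]
(269, 196, 24, 23) (268, 193, 25, 24)
```

```bash
python3 -m handwheel '[[0,0.002,0,0.06,0,0,0],[0,0.002,0,0.1,0,0,0],[0,0.002,0,0.13,0,0,0],[0,0.002,0,0.16,0,0,0],[0,0.002,0,0.19,0,0,0],[0,0.002,0,0.22,0,0,0],[0,0.002,0,0.22,0,0,0]]'
```

```text
t: 22.9
tcp_pos: [0.6042, 0.005, 0.2019]
tcp_rot: [-0.0, -0.001, 1.0, 0.0]
ft_force: [0.4, -1.1, -1.0]
opening: 0.0187
grasp_force: 59.0
```

```bash
python3 -m handwheel '[[0,0,-0.005,0.03,0,0,0],[0,0,-0.005,0.06,0,0,0],[0,0,-0.005,0.09,0,0,0],[0,0,-0.005,0.12,0,0,0],[0,0,-0.005,0.14,0,0,0],[0,0,-0.005,0.14,0,0,0]]'
```

```text
t: 23.65
tcp_pos: [0.6042, 0.0038, 0.167]
tcp_rot: [-0.0, -0.001, 1.0, 0.0]
ft_force: [1.2, -0.3, -0.8]
opening: 0.0183
grasp_force: 59.0
```

```bash
python3 -m handwheel '[[0,0,0,0.01,0,0,0],[0,0,0,0.018,0,0,0],[0,0,0,0.018,0,0,0]]'
```

```text
t: 24.02
tcp_pos: [0.6043, 0.0037, 0.1629]
tcp_rot: [-0.0, -0.001, 1.0, 0.0]
ft_force: [-0.2, -0.2, -1.0]
opening: 0.0188
grasp_force: 59.0
```

Still no contact force; release lets it drop the last bit, then back off and look.

```bash
python3 -m handwheel '[[0,0,0,0.006,0,0,0],[0,0,0,0.006,0,0,0],[0.5,0,0,0.006,0,0,0],[1,0,0,0.006,0,0,0],[1,0,0,0.006,0,0,0],[1,0,0,0.006,0,0,0],[1,0,0,-0.2,0,0,0],[1,0.1,0,-0.45,0,0,0],[1,0.1,0,-0.45,0,0,0],[1,0.1,0,-0.45,0,0,0],[1,0.1,0,-0.45,0,0,0]]'
python3 - <<'E'
from pin import *
a,K,T=cam("wrist");b,K2,T2=cam("scene")
for k,t in((K,T),(K2,T2)): print([proj(k,t,[.6043,.0035,z]).round(1) for z in(.082,.128)])
x,y=proj(K2,T2,[.6043,.0035,.1]).astype(int)
A=cv2.resize(a[40:360,140:420],(513,586),interpolation=cv2.INTER_CUBIC);B=cv2.resize(b[y-60:y+60,x-29:x+30],(287,586),interpolation=cv2.INTER_CUBIC)
save("w9.png",np.hstack([A,B]))
for l,z in dict(pin=.105,pin_collar=.084).items():
    for d in spotter.look_for("wrist",l)[:1]: print(l,np.round(d["pixel"],1),round(d["confidence"],2),ray(K,T,d["pixel"],z).round(4))
hsv=cv2.cvtColor(a,cv2.COLOR_RGB2HSV);m=roi(cv2.inRange(hsv,(0,140,20),(8,255,255))|cv2.inRange(hsv,(165,140,20),(180,255,255)),200,100,360,330)
print(cv2.boundingRect(m), cv2.boundingRect(np.array([proj(K,T,P) for P in cyl(np.array([.6043,.0035,.082]),np.array([0,0,1.]),.004,.046,.01)],np.float32)))
E
```

```text
t: 25.4
tcp_pos: [0.5792, 0.0032, 0.2742]
tcp_rot: [-0.001, -0.0, 1.0, 0.0]
ft_force: [-0.4, 0.1, 0.1]
opening: 0.0851
grasp_force: 0.0
[array([281.5, 235.4]), array([281.6, 259.5])]
[array([271.8, 190.3]), array([271.6, 177.2])]
pin [278.2 245.8] 0.76 [0.6039 0.0012 0.105 ]
pin_collar [276.8 244.4] 0.9 [0.6107 0.     0.084 ]
(267, 227, 31, 46) (265, 224, 33, 51)
```

View pics/w9.png

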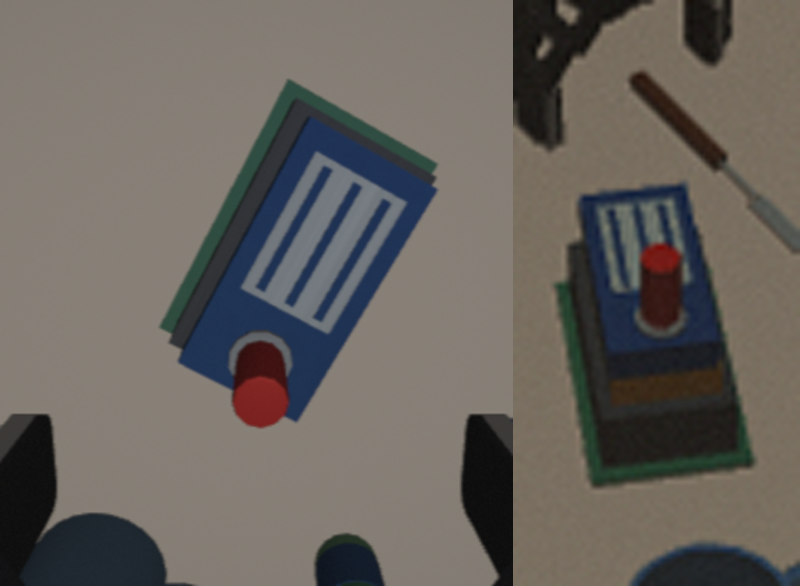

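The pictures show the pin upright with its collar flat on the lid (wrist handle blob at about (282,250), as predicted), the stack square, and the gripper clear. I am handing in.

```bash
python3 -c "
from bench import robot
print(robot.close_job())"
```

```text
the job is handed in; nothing more can be done
None
```

The flask is closed and handed in: the last pictures show the frame and lid square on the base, the pin upright with its collar on the lid, and the gripper clear; it took about 25.5 s of the 72 s, and no verdict came back.

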